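# Raise and lock the telescoping counter sign

## Task

The slate price sign on the telescoping counter stand has been left pushed down, too low to be seen across the shop. Turn the sign anticlockwise (seen from above) to free it, draw it straight up, find by feel the notch in the black sleeve, turn the sign back clockwise fully home in that notch and let go, so that it stays up by itself. Work gently: never force the locking lug, do not lift the stand or drag or turn its foot, and leave the goods beside it where they are.

Things in the scene. Friction and masses are not known exactly. Their poses are not given: they have to be found in the camera images.
- stand: Free-standing sign stand, 1.6 kg, not fastened down: black round foot (136 mm across, 14 mm high), brass outer tube (26 mm across), and in it a grey inner pole that carries the slate sign. Origin: centre of the foot's underside; z up along the pole; the locked sign faces along its -x. Only its weight holds it: over about 12 N upward or 0.25 N m of twist it shifts.
- foot_edge (a point): Point on the upper rim of the foot, 66 mm from the pole axis toward the stand's -x, 12 mm above the counter. It shows whether the foot has been turned.
- tube_top (a point): Top of the outer tube on the pole axis, 152 mm above the counter. A black sleeve (33 mm across, 78 mm tall) is clamped round the tube below it, at a height that differs every time; half-way up the sleeve is the upper notch, open to the channel. The upright channel for the lug runs the whole length of tube and sleeve, on the side toward the robot.
- sign_center (a point): Centre of the sign, on the pole axis, 192 mm above the counter while down. The sign is an upright slate in a brass frame, 96 mm wide, 62 mm high, 10 mm thick; it faces along its own x and is wide along its y. Grip it from above across the 10 mm, over the pole, with some 14 N. Sign and inner pole are one piece (0.24 kg), which drops when let go unlocked.
- lug (a point): Outer end of the locking lug: a 6 mm steel pin with a red cap that sticks out sideways from the inner pole, 21 mm from the axis, bearing on tube and sleeve 13 to 15 mm from it. It turns and rises with the sign; when locked it points to the stand's -x and +y. Each notch is 8.5 mm high, so the pin has 2.5 mm of play up and down in it.
- lift (a joint): How far the inner pole is drawn up, in m: 0 at the start, with the lug on the floor of the lower notch. The lug rests on the floor of the sleeve's notch at a lift of 0.050 to 0.080, different every time: no value tells it, it must be felt (or seen). The pole ends at 0.108. Sliding drag 0.4 N.
- twist (a joint): Turn of sign and inner pole in the tube, rad, anticlockwise from above positive: 0 = locked, the end of a notch. From 0.93 to 1.15 the lug is in the channel and the pole slides. Below about 0.85 it goes only in a notch; elsewhere the lug bears on the channel's edge. Leaning there with 0.1 to 0.2 N m while rising slowly, it slips into the notch: twist drops by 0.05 or more. Drag 0.03 N m.
- gold_tin_mid (a point): Centre of the round red sweet tin with a gold lid, 69 mm across, 42 mm high, left of the stand. Bystander.
- blue_box_mid (a point): Centre of the dark blue gift box with a gold bow, 50 x 60 mm, 68 mm high, right of the stand. Bystander.
- gold_spool_mid (a point): Centre of the gold ribbon spool with white flanges, 57 mm across, 20 mm high, lying in front of the stand, to the left. Bystander.

How it is judged:
By the outcome, as a careful person would: the job done as asked, in the order asked, and still so for the second after the job is handed in, with the robot touching nothing.
It also fails if it takes over 67 s, if anything falls off the work surface, if the arm or the gripper's body presses on something with over 40 N, if the wrist force passes 120 N, or if a joint passes its speed limit or range.

## Robot

A 6-joint arm with a two-finger parallel gripper is mounted at the origin on a cart in front of the work surface, level with it; the furniture and walls round the work are solid. World frame = base frame: x ahead of the robot, y to its left, z up, the work surface at z = 0. Lengths are in m, angles in rad, forces in N, time in s.
With the tool pointing down it reaches from about 0.35 to 0.8 m from the base axis. Payload 7.3 kg.
Tool frame: the origin (TCP) lies midway between the tips of the shut fingers; the grasp point (between the pads) lies 19 mm behind it; z points along the fingers, y is the line along which they close (so a half turn about z gives the same grasp; the last joint's range is limited). The gripper opens to 85 mm and grips with 20 to 120 N. Pads are 22 mm wide; open, the fingers measure 114 mm over their backs; the gripper's body (76 mm by 85 mm) begins 54 mm behind the grasp point. The pads swing forward as they close: fully open they stand 13 mm farther back than shut.
Start: joints at [1.067, 0.342, 1.524, -0, 1.275, -0.146], TCP at [0.184, 0.492, 0.231] pointing down, gripper open.
Joint ranges: [-2.53, 2.53], [-0.77, 2.02], [0.04, 2.7], [-1, 4.14], [0.28, 2.66], [-3.11, 3.11]. Speed limits (rad/s): [2.57, 2.57, 3.14, 3.14, 3.14, 3.14].

## Interface

Orientations are given as [roll, pitch, yaw] about the fixed x, y, z axes, in that order (R = Rz(yaw) Ry(pitch) Rx(roll)).
In Python, from bench import ctrl, vision, look_for, place_of gives the robot as it stands.
- The arm moves only by the shell command python3 -m inch 'ROWS'. ROWS is JSON, a list that holds one entry, the list of rows, each a list of 5 numbers: the finger opening in mm, from 0 to 85.4, then the shift along the tool's x, y, z in mm, then the turn about the tool's z in degrees. A call has 1 to 20 rows; each row shifts and turns the commanded pose from where the row before left it, along the tool's axes as they then stand; what a row does not reach is not made up. A row lasts 1/10 s, in which the tool goes at most 50 mm and 8.59 degrees, less where a joint would pass 70% of its speed; a pose out of reach is approached as far as the arm can. A call is refused whole if a number of a shift passes 50 or a number of a turn 8.59, either way. A call with a gripper value outside its range is refused whole. The fingers move at their own pace and stop on an object; the grip force is fixed at half the most. Time passes only in rows, so rows that do not move let the fingers close. It gives the time, the measured TCP pose, the force, the opening and the grip force at its end, in the units of the state.
- ctrl.get_obs(): the state, without advancing time (a new reading comes with each control period).
- vision.read_camera(name): name is "side" or "top"; returns a dict with "img" (420x560x3 uint8, red, green, blue), "z_map" (420x560 float32, m along the optical axis (not along the pixel's ray), 0 where there is no reading), "mtx" (3x3 intrinsics, pixels), "R" (3x3) and "t" (3): a world point X has camera coordinates R X + t. Camera axes: x right, y down, z forward; pixel columns grow to the right and rows downward; lengths in m; the calibration is good to about 2 mm. A picture is of the moment at which its call begins.
- ctrl.sign_off(): hands the job in; it is judged then, once.
Trained networks look in a picture, given as the dict that the camera call returned (one of the last four; its "shot" number tells which), for a name from the list of things; names that differ only in an ending like _2 or _b are one class to them, and where a whole thing is asked for, a point or a joint stands for the part that bears it (a point fixed in the world has none). Each returns a list of dicts, best first, with "confidence" (0 to 1); they miss things now and then, are a little off and sometimes report something else, mostly with a low value. They report only what shows in the picture. A call takes as long as a camera call.
- look_for(picture, thing): "xy" ([column, row] in pixels, amid what is visible of it).
- place_of(picture, thing): "xy" ([column, row] in pixels: a listed point, or the origin of a listed thing).
The state is a dict: "t": time; "joint_positions": joint angles; "joint_velocities": joint speeds; "effort": joint torques, N m; "tcp_pos": TCP position; "eef_rot": TCP orientation; "ft_force": force on the tool from outside, world axes, zero at the start; "ft_torque": the same for the moment, N m; "grip_width": opening from 0.0 (shut) to 1.0 (fully open); "grasp_force": force on a finger pad.
Only numpy, scipy, OpenCV 4.12 (cv2) and the standard library are available. Lean on these libraries where they do the work, as an engineer would, in place of code of your own. Each camera call takes 0.05 s, during which the arm holds its last target. There are 200 camera calls.

## Working session

There is one attempt and no reset: what is moved stays moved. The work goes in short steps, Python scripts to look and compute and a shell command to move; the robot and the scene stay as the last step left them, time stands still between calls to the robot, and variables do not carry over. Pictures are saved under pics/ and viewed, at most 10 in all, crops included, and the job is handed in when it is done.

```bash
mkdir -p pics; cat > h.py <<'E'
from bench import ctrl, vision, look_for, place_of
import numpy as np, cv2
def P(c):
    return c["mtx"]@np.hstack([c["R"],np.reshape(c["t"],(3,1))])
def tri(cs,xys):
    a=cv2.triangulatePoints(P(cs[0]),P(cs[1]),np.float64(xys[0]).reshape(2,1),np.float64(xys[1]).reshape(2,1)).ravel()
    return a[:3]/a[3]
def dep(c,xy,w=2):
    u,v=int(round(xy[0])),int(round(xy[1])); z=c["z_map"][v-w:v+w+1,u-w:u+w+1]; z=np.median(z[z>0]) if (z>0).any() else np.nan
    p=np.linalg.inv(c["mtx"])@[xy[0],xy[1],1]*z
    return c["R"].T@(p-np.ravel(c["t"]))
def save(c,n): cv2.imwrite(n,c["img"][:,:,::-1])
E
python3 - <<'E'
from h import *
np.set_printoptions(precision=4,suppress=True)
cs=[vision.read_camera(n) for n in("side","top")]
save(cs[0],"pics/s0.png");save(cs[1],"pics/t0.png")
for c in cs: print("cam",-c["R"].T@np.ravel(c["t"]), c["R"][2])
for n in ["stand","foot_edge","tube_top","sign_center","lug","gold_tin_mid","blue_box_mid","gold_spool_mid"]:
    r=[place_of(c,n)[:1] for c in cs]
    print(n,[(np.array(x[0]["xy"]),round(x[0]["confidence"],2)) if x else None for x in r], tri(cs,[x[0]["xy"] for x in r]) if all(r) else "", [dep(c,x[0]["xy"]) for c,x in zip(cs,r) if x])
o=ctrl.get_obs();print(o)
E
```

```text
cam [0.3957 0.7174 0.5823] [ 0.174  -0.8226 -0.5413]
cam [0.344  0.0139 0.9889] [ 0.1993  0.0236 -0.9797]
stand [(array([308., 242.]), 0.67), (array([296.6, 241.6]), 0.72)] [ 0.4731 -0.0319  0.0032] [array([ 0.4717, -0.0123,  0.0185]), array([ 0.4615, -0.028 ,  0.088 ])]
foot_edge [(array([336.1, 242.4]), 0.81), (array([295.6, 267.4]), 0.76)] [ 0.4109 -0.0373  0.0069] [array([ 0.4098, -0.0388,  0.0056]), array([ 0.4118, -0.0372,  0.0108])]
tube_top [(array([311.7, 185.4]), 0.83), (array([300.1, 229.8]), 0.79)] [ 0.4737 -0.0286  0.1567] [array([ 0.4695, -0.0217,  0.1601]), array([ 0.4722, -0.0271,  0.1869])]
sign_center [(array([300.7, 282.6]), 0.74), (array([304.6, 229.8]), 0.76)] [ 0.5094 -0.0556 -0.1455] [array([0.4662, 0.1455, 0.0417]), array([ 0.4732, -0.0356,  0.1884])]
lug [(array([314.4, 235.7]), 0.85), (array([293. , 245.7]), 0.95)] [ 0.4588 -0.0238  0.0294] [array([ 0.4587, -0.0204,  0.0319]), array([ 0.4582, -0.0237,  0.0324])]
gold_tin_mid [(array([300.1, 285.2]), 0.57), (array([233.7, 228.3]), 0.81)] [0.4761 0.1192 0.0103] [array([0.4666, 0.1509, 0.04  ]), array([0.4771, 
[... 153 characters left out ...]
]), array([ 0.4879, -0.1518,  0.0527])]
gold_spool_mid [(array([356.4, 266.7]), 0.88), (array([262.1, 279.7]), 0.98)] [0.3674 0.036  0.0043] [array([0.3625, 0.0555, 0.0205]), array([ 0.3733,  0.0357, -0.0009])]
{'t': 0.9, 'joint_positions': array([ 1.067 ,  0.342 ,  1.5241,  0.    ,  1.2754, -0.146 ]), 'joint_velocities': array([ 0.0003,  0.0006,  0.0003, -0.0002,  0.0002, -0.0017]), 'effort': array([  0.0013, -43.3557, -24.628 ,  -0.    ,   0.0001,  -0.    ]), 'tcp_pos': array([0.1838, 0.4918, 0.2313]), 'eef_rot': array([3.1415, 0.    , 2.7838]), 'ft_force': array([-0.3516,  0.7446, -0.1302]), 'ft_torque': array([0.0041, 0.0151, 0.0476]), 'grasp_force': 0.0, 'grip_width': 0.999733914296129}
```

```bash
python3 - <<'E'
import cv2,numpy as np
a=cv2.imread("pics/s0.png");b=cv2.imread("pics/t0.png")
cv2.imwrite("pics/m0.png",np.hstack([cv2.resize(a[130:330,220:400],(400,444)),cv2.resize(b[150:320,200:380],(400,378)).copy() if 0 else cv2.resize(b[130:330,210:390],(400,444))]))
E
```

```text
(no output)
```

View pics/m0.png

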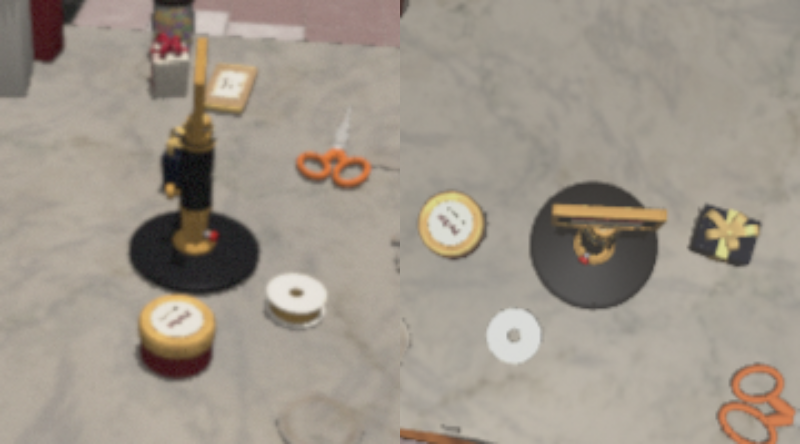

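```bash
python3 - <<'E'
from h import *
np.set_printoptions(precision=4,suppress=True)
for n in("side","top"):
    c=vision.read_camera(n)
    v,u=np.mgrid[0:420,0:560]; z=c["z_map"]; m=z>0
    X=(np.linalg.inv(c["mtx"])@np.stack([u[m],v[m],np.ones(m.sum())])*z[m])
    W=(c["R"].T@(X-np.reshape(c["t"],(3,1)))).T
    k=(W[:,2]>.165)&(W[:,2]<.25)&(abs(W[:,0]-.473)<.07)&(abs(W[:,1]+.032)<.07)
    Q=W[k]; print(n,len(Q)); 
    if len(Q)>20:
        print(Q.min(0),Q.max(0))
        q=Q[Q[:,2]>Q[:,2].max()-.012] if n=="top" else Q
        r=cv2.minAreaRect(q[:,:2].astype(np.float32)*1000); print(len(q),r)
        print(np.percentile(Q,[2,50,98],axis=0))
E
```

```text
side 237
[ 0.4668 -0.0774  0.165 ] [0.4838 0.0196 0.2237]
237 ((475.85455322265625, -28.56167984008789), (10.01169204711914, 97.26585388183594), 5.307666778564453)
[[ 0.4671 -0.0738  0.1661]
 [ 0.4735  0.0145  0.2156]
 [ 0.4819  0.0189  0.2233]]
top 495
[ 0.4675 -0.0785  0.1654] [0.4851 0.0172 0.2268]
287 ((476.8638000488281, -30.190025329589844), (10.727582931518555, 94.59762573242188), 5.49352502822876)
[[ 0.468  -0.0758  0.1661]
 [ 0.4744 -0.0307  0.2219]
 [ 0.4832  0.0152  0.2257]]
```

The picture shows the stand with its sign edge-on at crop (200,75) in the side view. The red lug is low at (213,235), and the sign bar is at (610,217) in the top view. The axis is at about (0.476, -0.030), yaw 5.4°, sign top at z 0.223.

```bash
python3 -m inch '[[[60,0,0,-10,8],[60,0,0,-10,8],[60,0,0,-10,8],[60,0,0,-10,8],[60,0,0,-10,8],[60,0,0,-10,8],[60,0,0,-10,8],[60,0,0,0,8]]]'; python3 -m inch '[[[50,-39,17.3,0,0],[50,-39,17.3,0,0],[50,-39,17.3,0,0],[50,-39,17.3,0,0],[50,-39,17.3,0,0],[50,-39,17.3,0,0],[50,-39,17.3,0,0],[50,-39,17.3,0,0],[50,-39,17.3,0,0],[50,-39,17.3,0,0],[50,-39,17.3,0,0],[50,-39,17.3,0,0],[50,-39,17.3,0,0],[50,-39,17.3,0,0],[50,0,0,0,0]]]'
```

```text
t: 1.8
tcp_pos: [0.1841, 0.4923, 0.3028]
eef_rot: [3.14, -0.002, 1.661]
ft_force: [0.7, -0.5, -0.5]
grip_width: 0.7
grasp_force: 0.0
t: 3.3
tcp_pos: [0.479, -0.0325, 0.3007]
eef_rot: [-3.142, 0.001, 1.662]
ft_force: [-0.6, 0.3, -0.1]
grip_width: 0.589
grasp_force: 0.0
```

```bash
python3 -m inch '[[[50,2.7,-2.8,20,0],[50,0,0,25,0],[50,0,0,25,0],[50,0,0,22,0],[50,0,0,12,0],[50,0,0,8,0],[40,0,0,0,0],[30,0,0,0,0],[24,0,0,0,0],[24,0,0,0,0]]]'
python3 - <<'E'
from h import *
c=vision.read_camera("side");d=vision.read_camera("top")
f=lambda c:cv2.resize(c["img"][130:280,230:390],(400,375),interpolation=2)
cv2.imwrite("pics/m1.png",np.hstack([f(c),f(d)])[:,:,::-1])
E
```

```text
t: 4.3
tcp_pos: [0.4746, -0.0261, 0.19]
eef_rot: [3.14, 0.0, 1.667]
ft_force: [-0.4, 0.0, -0.1]
grip_width: 0.28
grasp_force: 0.0
```

View pics/m1.png

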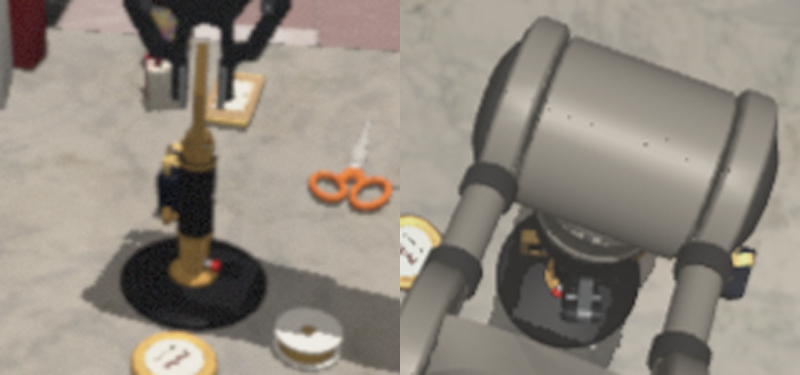

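The sign at (203,80) sits centred between the fingers at (180,80) and (225,80). I'll make a small centring shift, then close.

```bash
python3 -m inch '[[[20,-3.8,0.8,0,0],[16,0,0,0,0],[13,0,0,0,0],[11,0,0,0,0],[10,0,0,0,0],[9.5,0,0,0,0],[9.5,0,0,0,0]]]'; python3 -m inch '[[[8,0,0,0,0],[8,0,0,0,0],[8,0,0,0,0]]]'
```

```text
t: 5.1
tcp_pos: [0.4758, -0.0298, 0.1894]
eef_rot: [3.141, 0.0, 1.667]
ft_force: [2.1, -0.2, -0.4]
grip_width: 0.113
grasp_force: 14.4
t: 5.4
tcp_pos: [0.4757, -0.0298, 0.1895]
eef_rot: [3.141, 0.0, 1.667]
ft_force: [3.0, 0.2, 1.1]
grip_width: 0.11
grasp_force: 57.4
```

```bash
cat > o.py <<'E'
from bench import ctrl
import numpy as np
o=ctrl.get_obs();np.set_printoptions(precision=3,suppress=True)
print(o["t"],o["tcp_pos"],"yaw",np.degrees(o["eef_rot"][2]).round(2),"F",o["ft_force"],"T",o["ft_torque"],o["grasp_force"],o["grip_width"])
E
python3 o.py; python3 -m inch '[[[9.5,0,0.4,0,0],[9.5,0,0,0,0]]]' >/dev/null; python3 o.py;  python3 -m inch '[[[9.5,0,0,0,-3],[9.5,0,0,0,-4],[9.5,0,0,0,-4],[9.5,0,0,0,-4],[9.5,0,0,0,0]]]'>/dev/null; python3 o.py
```

```text
5.4 [ 0.476 -0.03   0.189] yaw 95.5 F [3.002 0.159 1.078] T [-0.009 -0.684 -0.037] 57.403255105018616 0.10996235242442388
5.6 [ 0.476 -0.03   0.189] yaw 95.5 F [ 3.224 -0.082  1.77 ] T [-0.001 -0.696 -0.024] 28.552314341068268 0.11935341815045829
6.1 [ 0.476 -0.03   0.189] yaw 110.54 F [1.52  0.335 1.831] T [-0.09  -0.59   0.026] 28.61793279647827 0.10885136613114728
```

```bash
python3 -m inch '[[[9.8,0,0,0,-5],[9.8,0,0,0,-5],[9.8,0,0,0,-5],[9.8,0,0,0,-5],[9.8,0,0,0,0]]]'>/dev/null; python3 o.py; python3 -m inch '[[[9.8,0,0,0,-5],[9.8,0,0,0,-5],[9.8,0,0,0,-5],[9.8,0,0,0,-5],[9.8,0,0,0,-4],[9.8,0,0,0,0],[9.8,0,0,0,0]]]'>/dev/null; python3 o.py
```

```text
6.6 [ 0.476 -0.03   0.189] yaw 130.45 F [ 2.025 -0.222  1.426] T [-0.084 -0.405  0.099] 11.583249270915985 0.11798933137573862
7.3 [ 0.475 -0.03   0.189] yaw 154.28 F [ 0.909 -0.65  -1.638] T [-0.133 -0.296  0.001] 11.175881624221802 0.12217564819098566
```

```bash
python3 -m inch '[[[9.6,0,0,-2,0],[9.6,0,0,-3,0],[9.6,0,0,-3,0],[9.6,0,0,0,0]]]'>/dev/null; python3 o.py; python3 -m inch '[[[9.6,0,0,-5,0],[9.6,0,0,-5,0],[9.6,0,0,-5,0],[9.6,0,0,-5,0],[9.6,0,0,-4,0],[9.6,0,0,-4,0],[9.6,0,0,-3,0],[9.6,0,0,-2,0],[9.6,0,0,0,0]]]'>/dev/null; python3 o.py
python3 - <<'E'
from h import *
c=vision.read_camera("side");d=vision.read_camera("top")
f=lambda c,r:cv2.resize(c["img"][r:r+120,250:378],(400,375),interpolation=2)
cv2.imwrite("pics/m2.png",np.hstack([f(c,150),f(d,170)])[:,:,::-1])
for k in(c,d):
  r=place_of(k,"lug")[:1]
  if r: print(r[0],dep(k,r[0]["xy"],1))
  r=place_of(k,"foot_edge")[:1]
  if r: print("foot",r[0],dep(k,r[0]["xy"],1))
E
```

```text
7.7 [ 0.476 -0.03   0.198] yaw 154.47 F [-0.594 -1.039 -2.538] T [-0.092  0.007 -0.026] 11.483574360609055 0.11853253375490382
8.6 [ 0.476 -0.03   0.231] yaw 154.5 F [-0.022  0.123 -1.95 ] T [-0.083  0.215 -0.015] 11.515603959560394 0.11527959353537474
foot {'xy': [336.9, 242.4], 'confidence': 0.78} [ 0.40814681 -0.0491457  -0.00198435]
{'xy': [304.6, 246.0], 'confidence': 0.69} [ 0.46321893 -0.05101913  0.01703628]
foot {'xy': [298.0, 268.9], 'confidence': 0.68} [ 0.40991822 -0.04376042 -0.0005576 ]
```

View pics/m2.png

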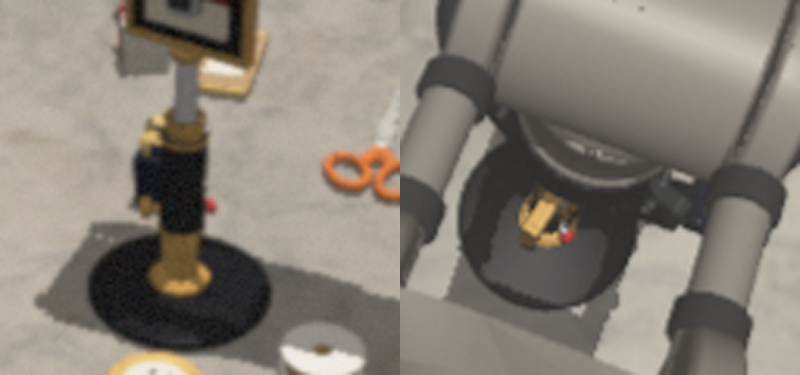

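Lug at crop (210,205), sleeve rows 140 to 232: the lug is in the channel, well below the sleeve's middle. Next I lean clockwise gently.

```bash
python3 -m inch '[[[9.6,0,0,-2,2],[9.6,0,0,-2,2],[9.6,0,0,0,2],[9.6,0,0,0,0]]]'>/dev/null; python3 o.py; for i in 1 2; do python3 -m inch '[[[9.6,0,0,0,1],[9.6,0,0,0,0]]]'>/dev/null; python3 o.py;done
```

```text
9.3 [ 0.476 -0.03   0.234] yaw 148.49 F [ 0.031 -0.85  -0.303] T [-0.028  0.057  0.002] 11.78251639008522 0.12104480793102496
9.5 [ 0.476 -0.03   0.234] yaw 147.5 F [-0.746 -0.725 -0.031] T [-0.104  0.024  0.005] 11.864413619041443 0.11431051705148712
9.7 [ 0.476 -0.03   0.234] yaw 146.47 F [-0.25  -1.454 -0.047] T [-0.194  0.028  0.099] 11.974085569381714 0.11665681270701096
```

```bash
python3 -m inch '[[[9.6,0,0,0,0.7],[9.6,0,0,-0.5,0],[9.6,0,0,-0.5,0]]]'>/dev/null; python3 o.py;  python3 -m inch '[[[9.6,0,0,-0.5,0],[9.6,0,0,-0.5,0],[9.6,0,0,-0.5,0],[9.6,0,0,-0.5,0]]]'>/dev/null; python3 o.py
```

```text
10.0 [ 0.476 -0.03   0.235] yaw 145.8 F [ 1.788 -2.229 -6.903] T [-0.24  -0.317  0.116] 11.096472591161728 0.11305088451306965
10.4 [ 0.475 -0.03   0.237] yaw 145.8 F [ 0.701 -3.008 -9.79 ] T [-0.311 -0.     0.125] 10.960666537284851 0.11653593610262226
```

```bash
for i in 1 2; do python3 -m inch '[[[9.2,0,0,0,-0.25],[9.2,0,0,-0.4,0],[9.2,0,0,-0.4,0],[9.2,0,0,-0.4,0]]]'>/dev/null; python3 o.py;done
```

```text
10.8 [ 0.476 -0.03   0.238] yaw 146.05 F [-0.937 -1.198 -8.391] T [-0.297  0.166  0.089] 22.43158310651779 0.1127022110165718
11.2 [ 0.476 -0.03   0.24 ] yaw 146.3 F [-1.241 -2.069 -7.492] T [-0.233  0.359  0.121] 22.536909878253937 0.11787367276778658
```

```bash
for i in 1 2 3 4; do python3 -m inch '[[[9.2,0,0,-0.5,0],[9.2,0,0,-0.5,0],[9.2,0,0,-0.5,0]]]'>/dev/null; python3 o.py;done
```

```text
11.5 [ 0.476 -0.03   0.241] yaw 146.3 F [-1.527 -1.402 -7.583] T [-0.243  0.4    0.107] 22.540966272354126 0.11609424930320662
11.8 [ 0.476 -0.03   0.243] yaw 146.3 F [-0.869 -0.933 -7.218] T [-0.208  0.449  0.039] 22.54076600074768 0.11045272488007805
12.1 [ 0.476 -0.03   0.244] yaw 146.3 F [-1.626 -1.612 -7.586] T [-0.239  0.442  0.029] 22.539978325366974 0.11126326222716335
12.4 [ 0.476 -0.03   0.246] yaw 146.3 F [-1.38  -1.195 -7.987] T [-0.234  0.498  0.084] 22.540087401866913 0.1125384029668717
```

```bash
for i in 1 2; do python3 -m inch '[[[9.2,0,0,-0.5,0],[9.2,0,0,-0.5,0],[9.2,0,0,-0.5,0]]]'>/dev/null; python3 o.py;done
python3 - <<'E'
from h import *
c=vision.read_camera("side");d=vision.read_camera("top")
f=lambda c,r:cv2.resize(c["img"][r:r+120,250:378],(400,375),interpolation=2)
cv2.imwrite("pics/m3.png",np.hstack([f(c,150),f(d,170)])[:,:,::-1])
for k in(c,d):
  for n in("lug","foot_edge","stand"):
    r=place_of(k,n)[:1]
    if r: print(n,r[0],dep(k,r[0]["xy"],1))
E
```

```text
12.7 [ 0.476 -0.03   0.247] yaw 146.3 F [-0.989 -1.563 -7.837] T [-0.23   0.507  0.058] 22.53802388906479 0.10893335784885132
13.0 [ 0.476 -0.03   0.249] yaw 146.3 F [-1.43  -1.552 -6.745] T [-0.173  0.507  0.074] 22.559817731380463 0.11338882454856969
foot_edge {'xy': [332.6, 241.6], 'confidence': 0.82} [ 0.41764207 -0.0311793   0.01266552]
stand {'xy': [307.5, 244.2], 'confidence': 0.7} [ 0.47228612 -0.00877897  0.01482166]
lug {'xy': [299.7, 242.4], 'confidence': 0.61} [ 0.46023129 -0.03462616  0.09169785]
foot_edge {'xy': [293.7, 270.9], 'confidence': 0.81} [ 0.40395274 -0.03447499 -0.00169151]
stand {'xy': [294.9, 242.8], 'confidence': 0.61} [ 0.46057897 -0.02543992  0.0705516 ]
```

View pics/m3.png

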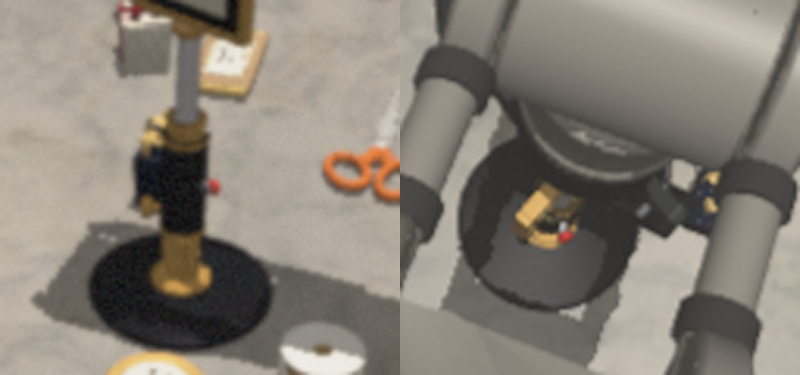

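The lug has risen with the pole, now at (213,186) against (210,205) before, and the foot has not moved. I keep rising.

```bash
for i in 1 2 3; do python3 -m inch '[[[9.2,0,0,-0.5,0],[9.2,0,0,-0.5,0],[9.2,0,0,-0.5,0]]]'>/dev/null; python3 o.py;done
```

```text
13.7 [ 0.476 -0.03   0.25 ] yaw 146.3 F [-0.572 -1.06  -7.983] T [-0.236  0.366  0.115] 22.574674487113953 0.10837995513407661
14.0 [ 0.476 -0.03   0.252] yaw 146.3 F [-0.977 -1.863 -7.216] T [-0.224  0.319  0.086] 22.58451998233795 0.11435469313302378
14.3 [ 0.476 -0.03   0.254] yaw 146.3 F [-1.399 -0.609 -4.524] T [-0.194  0.556  0.031] 23.008678257465363 0.11192961968970998
```

Fz dropped, which may be the notch. I'll test with a small clockwise turn.

```bash
python3 -m inch '[[[9.2,0,0,0,0.5],[9.2,0,0,0,0]]]'>/dev/null; python3 o.py;python3 -m inch '[[[9.2,0,0,0,0.8],[9.2,0,0,0,0]]]'>/dev/null; python3 o.py
```

```text
14.5 [ 0.476 -0.03   0.254] yaw 145.78 F [-1.563 -1.138 -0.577] T [-0.237  0.624  0.059] 23.46566677093506 0.116662225057923
14.7 [ 0.476 -0.03   0.254] yaw 144.96 F [-0.745 -0.538 -0.197] T [-0.234  0.651  0.022] 23.70504319667816 0.11378646373727236
```

```bash
for i in 1 2 3; do python3 -m inch '[[[9.2,0,0,0,1],[9.2,0,0,0,1],[9.2,0,0,0,0]]]'>/dev/null; python3 o.py;done
```

```text
15.0 [ 0.476 -0.03   0.254] yaw 142.95 F [-1.785 -1.742  2.594] T [-0.303  0.587  0.118] 24.083772897720337 0.11420339573991987
15.3 [ 0.476 -0.03   0.254] yaw 140.96 F [-0.778 -2.11   4.071] T [-0.41   0.527  0.221] 24.501701295375824 0.11672148956280826
15.6 [ 0.476 -0.03   0.254] yaw 138.96 F [-1.111 -2.496  5.192] T [-0.462  0.466  0.293] 25.27092307806015 0.11240465379749091
```

Torque is too high and the lug is being pushed up, so it is catching the notch's lower lip. I back off and rise a little.

```bash
python3 -m inch '[[[9.2,0,0,0,-3],[9.2,0,0,0,-2],[9.2,0,0,0,0]]]'>/dev/null; python3 o.py; for i in 1 2 ; do python3 -m inch '[[[9.2,0,0,-0.4,0],[9.2,0,0,-0.4,0],[9.2,0,0,0,0]]]'>/dev/null; python3 o.py;done
```

```text
15.9 [ 0.476 -0.03   0.253] yaw 143.99 F [-1.015 -2.551  5.215] T [-0.372  0.416  0.178] 24.37371075153351 0.1131816078368365
16.2 [ 0.476 -0.03   0.254] yaw 143.97 F [-0.196 -2.364  0.418] T [-0.363  0.113  0.062] 23.66696298122406 0.1117790857750407
16.5 [ 0.476 -0.03   0.255] yaw 143.99 F [ 0.052 -1.918 -2.471] T [-0.385  0.061  0.065] 23.33061307668686 0.109428753027869
```

```bash
for i in 1 2 3; do python3 -m inch '[[[9.2,0,0,0,1],[9.2,0,0,0,1],[9.2,0,0,0,0]]]'>/dev/null; python3 o.py;done
```

```text
16.8 [ 0.476 -0.03   0.255] yaw 141.95 F [-0.085 -0.344 -1.74 ] T [-0.332  0.242  0.021] 23.539555370807648 0.11180753820658564
17.1 [ 0.476 -0.03   0.255] yaw 139.95 F [-1.083 -2.083  2.037] T [-0.299  0.374  0.076] 23.850001394748688 0.11179836409992919
17.4 [ 0.476 -0.03   0.255] yaw 137.95 F [-1.272 -1.426  5.512] T [-0.242  0.451  0.104] 24.515281319618225 0.11192518265111358
```

```bash
for i in 1 2; do python3 -m inch '[[[9.2,0,0,-0.4,0],[9.2,0,0,-0.4,0],[9.2,0,0,0,0]]]'>/dev/null; python3 o.py;done;  for i in 1 2 ; do python3 -m inch '[[[9.2,0,0,0,1],[9.2,0,0,0,1],[9.2,0,0,0,0]]]'>/dev/null; python3 o.py;done
```

```text
17.7 [ 0.476 -0.03   0.256] yaw 137.99 F [-0.849 -0.862  3.908] T [-0.211  0.328  0.011] 24.27325665950775 0.10972743992969025
18.0 [ 0.476 -0.03   0.256] yaw 138.0 F [-0.827 -1.872  0.525] T [-0.201  0.1    0.099] 23.79394680261612 0.11404527864305246
18.3 [ 0.476 -0.03   0.256] yaw 135.95 F [-0.141 -1.226  0.625] T [-0.18   0.098  0.026] 23.81884217262268 0.11292811849101542
18.6 [ 0.476 -0.03   0.256] yaw 133.95 F [-0.163 -1.366  1.253] T [-0.119  0.112  0.013] 23.877157866954803 0.1133292254890559
```

Twist is now about 0.67 with low torque, so the lug is in the notch. I turn home.

```bash
python3 -m inch '[[[9.2,0,0,-0.5,1],[9.2,0,0,0,3],[9.2,0,0,0,3],[9.2,0,0,0,3],[9.2,0,0,0,0]]]'>/dev/null; python3 o.py; python3 -m inch '[[[9.2,0,0,0,3],[9.2,0,0,0,4],[9.2,0,0,0,4],[9.2,0,0,0,3],[9.2,0,0,0,0]]]'>/dev/null; python3 o.py
```

```text
19.1 [ 0.476 -0.03   0.257] yaw 123.93 F [ 0.703 -0.223 -0.704] T [-0.035  0.021 -0.013] 23.568269312381744 0.11099509600980294
19.6 [ 0.476 -0.03   0.257] yaw 110.02 F [ 0.616  0.087 -2.045] T [ 0.062 -0.107 -0.067] 23.48823219537735 0.11333891583066133
```

```bash
python3 -m inch '[[[9.2,0,0,0,3],[9.2,0,0,0,3],[9.2,0,0,0,3],[9.2,0,0,0,2],[9.2,0,0,0,0]]]'>/dev/null; python3 o.py; python3 -m inch '[[[9.2,0,0,0,1],[9.2,0,0,0,1],[9.2,0,0,0,0]]]'>/dev/null; python3 o.py
```

```text
20.1 [ 0.476 -0.03   0.257] yaw 99.09 F [ 0.943 -0.463 -2.759] T [ 0.048 -0.209  0.013] 23.418278396129608 0.1122651727669503
20.4 [ 0.476 -0.03   0.257] yaw 97.0 F [ 1.049  0.009 -3.126] T [ 0.136 -0.305 -0.053] 23.323352336883545 0.11309785669732891
```

```bash
for i in 1 2 3; do python3 -m inch '[[[9.2,0,0,0,1],[9.2,0,0,0,0],[9.2,0,0,0,0]]]'>/dev/null; python3 o.py;done
```

```text
20.7 [ 0.476 -0.03   0.257] yaw 96.01 F [ 1.149  0.07  -2.598] T [ 0.137 -0.266 -0.048] 23.24145019054413 0.11464804352866159
21.0 [ 0.476 -0.03   0.257] yaw 95.0 F [ 0.615 -0.174 -4.161] T [ 0.167 -0.342 -0.053] 23.20559799671173 0.11216954226572036
21.3 [ 0.476 -0.03   0.257] yaw 94.0 F [ 1.492 -0.337 -4.257] T [ 0.154 -0.242  0.005] 23.164987564086914 0.11562664212249708
```

```bash
for i in 1 2 3; do python3 -m inch '[[[9.2,0,0,0,0.7],[9.2,0,0,0,0],[9.2,0,0,0,0]]]'>/dev/null; python3 o.py;done
python3 - <<'E'
from h import *
c=vision.read_camera("side");d=vision.read_camera("top")
f=lambda c,r:cv2.resize(c["img"][r:r+120,250:378],(400,375),interpolation=2)
cv2.imwrite("pics/m4.png",np.hstack([f(c,150),f(d,170)])[:,:,::-1])
for k in(c,d):
  for n in("lug","foot_edge"):
    r=place_of(k,n)[:1]
    if r: print(n,r[0],dep(k,r[0]["xy"],1))
E
```

```text
21.6 [ 0.476 -0.03   0.257] yaw 93.3 F [-0.767 -1.25  -3.1  ] T [ 0.099 -0.255  0.032] 23.133378624916077 0.11443016085471953
21.9 [ 0.476 -0.03   0.257] yaw 92.6 F [ 0.522 -0.037 -3.587] T [ 0.081 -0.159  0.06 ] 23.111294209957123 0.1118374843414418
22.2 [ 0.476 -0.03   0.257] yaw 91.9 F [-0.818 -0.39  -4.366] T [-0.013 -0.145  0.122] 23.102332055568695 0.1157836715250939
lug {'xy': [316.9, 210.0], 'confidence': 0.83} [ 0.45582541 -0.01829796  0.10256954]
foot_edge {'xy': [334.3, 244.5], 'confidence': 0.94} [ 0.41310444 -0.02317798  0.01109418]
lug {'xy': [295.9, 243.1], 'confidence': 0.5} [ 0.45773447 -0.02680722  0.09033547]
foot_edge {'xy': [294.4, 269.4], 'confidence': 0.87} [ 0.40761142 -0.03561758 -0.00133429]
```

View pics/m4.png

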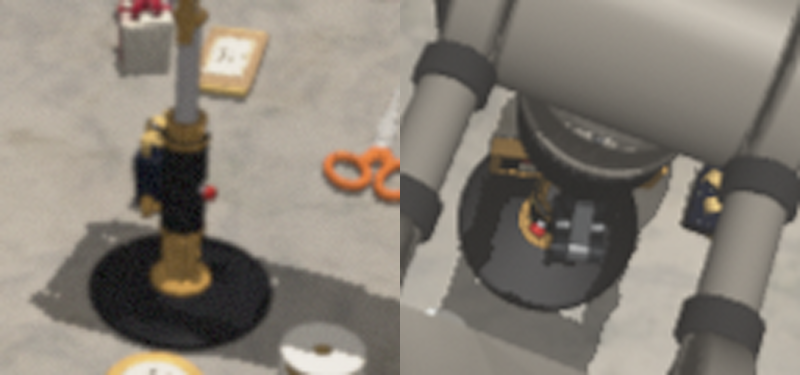

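The lug at (208,193) in the side view is round at its locked side, part-way up the sleeve, and a firm stop was felt from about 95°. I ease the lean a bit, then lower onto the notch floor.

```bash
python3 -m inch '[[[9.2,0,0,0,-0.8],[9.2,0,0,0.4,0],[9.2,0,0,0.4,0],[9.2,0,0,0,0]]]'>/dev/null; python3 o.py; for i in 1 2; do python3 -m inch '[[[9.2,0,0,0.4,0],[9.2,0,0,0,0]]]'>/dev/null; python3 o.py;done
```

```text
22.9 [ 0.476 -0.03   0.257] yaw 92.7 F [-0.744 -0.167  2.845] T [0.099 0.114 0.124] 24.005809128284454 0.11712164697373657
23.1 [ 0.476 -0.03   0.257] yaw 92.7 F [-1.187 -0.602  5.905] T [0.113 0.234 0.082] 24.512085914611816 0.11257288376875753
23.3 [ 0.476 -0.03   0.256] yaw 92.7 F [-0.558 -0.633  6.81 ] T [0.093 0.367 0.133] 24.8066183924675 0.1114791532302878
```

It is resting on the notch floor. Release gradually.

```bash
python3 -m inch '[[[9.2,0,0,-0.6,0],[10,0,0,0,0],[11,0,0,0,0],[13,0,0,0,0],[16,0,0,0,0],[22,0,0,0,0],[30,0,0,0,0],[40,0,0,0,0]]]'>/dev/null; python3 o.py
python3 - <<'E'
from h import *
np.set_printoptions(precision=4,suppress=True)
for n in("side","top"):
    c=vision.read_camera(n)
    z=c["z_map"]; v,u=np.mgrid[0:420,0:560]; m=z>0
    X=(np.linalg.inv(c["mtx"])@np.stack([u[m],v[m],np.ones(m.sum())])*z[m])
    W=(c["R"].T@(X-np.reshape(c["t"],(3,1)))).T
    k=(W[:,2]>.235)&(W[:,2]<.30)&(abs(W[:,0]-.473)<.012)&(abs(W[:,1]+.032)<.07)
    Q=W[k]
    print(n,len(Q),Q.max(0) if len(Q) else"", cv2.minAreaRect(Q[:,:2].astype(np.float32)*1000) if len(Q)>10 else "")
E
```

```text
24.1 [ 0.476 -0.03   0.256] yaw 92.7 F [-0.919 -0.007  0.242] T [-0.017 -0.025 -0.007] 0.0 0.46290629790019056
side 273 [0.482  0.0195 0.2907] ((475.0078125, -29.525470733642578), (10.086353302001953, 98.34416961669922), 3.1452903747558594)
top 147 [0.4781 0.0174 0.294 ] ((475.8351135253906, -30.574607849121094), (10.0413179397583, 95.85220336914062), 3.568549871444702)
```

```bash
python3 -m inch '[[[40,0,0,-10,0],[40,0,0,-20,0],[40,0,0,-30,0],[40,0,0,-40,0],[50,20,-30,-10,0],[50,40,-20,0,0],[50,40,-20,0,0],[50,40,-20,0,0],[50,40,-20,0,0],[50,40,-20,0,0],[50,40,-20,0,0],[50,40,-20,0,0],[50,40,-20,0,0],[50,0,0,0,0]]]'
python3 - <<'E'
from h import *
np.set_printoptions(precision=4,suppress=True)
cs=[vision.read_camera(n) for n in("side","top")]
for n in ["stand","foot_edge","tube_top","lug","gold_tin_mid","blue_box_mid","gold_spool_mid"]:
    r=[place_of(c,n)[:1] for c in cs]
    print(n,[np.array(x[0]["xy"]) if x else None for x in r], tri(cs,[x[0]["xy"] for x in r]) if all(r) else "")
for c in cs:
    z=c["z_map"]; v,u=np.mgrid[0:420,0:560]; m=z>0
    X=(np.linalg.inv(c["mtx"])@np.stack([u[m],v[m],np.ones(m.sum())])*z[m])
    W=(c["R"].T@(X-np.reshape(c["t"],(3,1)))).T
    k=(W[:,2]>.232)&(W[:,2]<.30)&(abs(W[:,0]-.473)<.03)&(abs(W[:,1]+.032)<.07)
    Q=W[k]; print(Q.max(0),cv2.minAreaRect(Q[:,:2].astype(np.float32)*1000))
f=lambda c:cv2.resize(c["img"][130:330,220:400],(400,444),interpolation=2)
cv2.imwrite("pics/m5.png",np.hstack([f(c) for c in cs])[:,:,::-1])
E
```

```text
t: 25.6
tcp_pos: [0.2671, 0.3044, 0.3667]
eef_rot: [-3.142, -0.002, 1.625]
ft_force: [0.2, -0.4, 0.2]
grip_width: 0.587
grasp_force: 0.0
stand [array([308.8, 239.5]), array([294. , 241.9])] [ 0.4704 -0.0254  0.0156]
foot_edge [array([337.2, 241.9]), array([294.8, 270.5])] [ 0.4059 -0.0364  0.0091]
tube_top [array([309.4, 184.2]), array([301. , 227.8])] [ 0.4782 -0.0298  0.1584]
lug [array([317.6, 208.7]), array([293.4, 244.4])] [ 0.4536 -0.0213  0.1039]
gold_tin_mid [array([300.4, 283.2]), array([231. , 228.3])] [0.4744 0.1243 0.0206]
blue_box_mid [array([306.8, 201.7]), array([351. , 236.9])] [ 0.4949 -0.1519  0.0377]
gold_spool_mid [array([357.6, 266.3]), array([291.3, 269.9])] [ 0.3825 -0.0274 -0.0449]
[0.4822 0.0195 0.2911] ((475.033935546875, -29.354724884033203), (9.967782020568848, 97.85468292236328), 3.2144534587860107)
[0.4837 0.0174 0.2937] ((476.0255126953125, -30.75033187866211), (10.587153434753418, 96.21501922607422), 3.583620548248291)
```

View pics/m5.png

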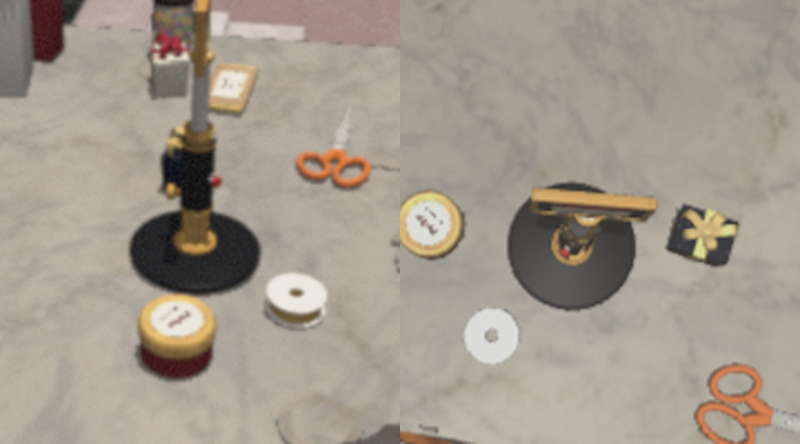

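The picture shows the sign up and locked: lug at (216,181) in the sleeve's notch, sign bar level at (595,204). Foot and goods stand where they were, and the arm is clear.

```bash
python3 -c "
from bench import ctrl
print(ctrl.sign_off())"
```

```text
the job is handed in; nothing more can be done
None
```

The sign is up and turned home in the sleeve's notch, staying up by itself, and the job is handed in with the goods in place; but while seeking the notch I leaned to about 0.29 N m, over the 0.25 limit, and the sign now sits about 2° clockwise of its first heading, so the foot may have turned that much.

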